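# Put the test-bench parts back into their stock bins

### The job

Put the four loose parts on the bench away: the plain blue attenuator, the heat sink and the green ring core each into the black bin that already holds its kind, and the attenuator with the red band, which failed its test, into the red reject bin. Set each one down, do not drop it, so that it ends lying flat on the bin's floor with nothing under it, the heat sink with its fins up. Leave the screwdriver and the cutters where they lie.

Things in the scene. Friction and masses are not known exactly. Their poses are not given: they have to be found in the camera images.
- attenuator_good: Loose in-line coaxial attenuator lying on the bench: blue 20 by 20 by 36 mm block with a round silver threaded connector, 16 mm across and 12 mm long, at each end (60 mm long in all), no band. About 60 g. Origin at its centre, 10 mm above what it lies on; its x axis runs along its length, z up at the start (any of the four long faces may lie down).
- attenuator_failed: Loose in-line coaxial attenuator lying on the bench: blue 20 by 20 by 36 mm block with a round silver threaded connector, 16 mm across and 12 mm long, at each end (60 mm long in all); a red band 14 mm wide round its middle marks it as failed. About 60 g. Origin at its centre, 10 mm above what it lies on; its x axis runs along its length, z up at the start (any of the four long faces may lie down).
- heatsink: Loose bare aluminium heat sink, 36 mm long (x, along its fins) by 28 mm wide (y) by 20 mm high, six fins standing up. About 35 g. Origin at the centre of its underside, z up.
- core: Loose green ring (toroidal core) lying flat, 36 mm outside diameter, 20 mm hole, 14 mm high. About 40 g. Origin at the centre of the ring, 7 mm above what it lies on; z is the ring's axis.
- bin_attenuators: Fixed open black stock bin, outside 146 deep (x) by 106 wide (y) mm, walls and floor 3 mm. Origin under its middle, z up; floor top at z 3 mm. Low 22 mm lip at its -x end (towards the robot, within 10 degrees); side and back walls 50 mm. Two plain blue attenuators lie across it as fixed stock, at its rear (up to 20 mm high); floor free from x -70 to +20 mm, 100 mm wide.
- bin_heatsinks: Fixed open black stock bin, outside 146 deep (x) by 106 wide (y) mm, walls and floor 3 mm. Origin under its middle, z up; floor top at z 3 mm. Low 22 mm lip at its -x end (towards the robot, within 10 degrees); side and back walls 50 mm. Two aluminium heat sinks stand in it as fixed stock, at its rear (up to 20 mm high); floor free from x -70 to +25 mm, 100 mm wide.
- bin_cores: Fixed open black stock bin, outside 146 deep (x) by 106 wide (y) mm, walls and floor 3 mm. Origin under its middle, z up; floor top at z 3 mm. Low 22 mm lip at its -x end (towards the robot, within 10 degrees); side and back walls 50 mm. Two green ring cores lie in it as fixed stock, at its rear (up to 14 mm high); floor free from x -70 to +28 mm, 100 mm wide.
- bin_reject: Fixed open red stock bin, outside 146 deep (x) by 106 wide (y) mm, walls and floor 3 mm. Origin under its middle, z up; floor top at z 3 mm. Low 22 mm lip at its -x end (towards the robot, within 10 degrees); side and back walls 50 mm. The reject bin: one red-banded attenuator lies across it as fixed stock, at its rear (up to 20 mm high); floor free from x -70 to +40 mm, 100 mm wide.
- screwdriver: Bystander: loose yellow-handled screwdriver, about 170 mm long, lying on the bench to the left of the parts (+y). To be left alone.
- cutters: Bystander: loose side cutters with one blue and one black handle, about 160 mm long, 40 mm wide, 12 mm high, lying on the bench to the right of the parts (-y). To be left alone.
Mind the look-alikes: they are no part of the job. Leave any brown or yellow look-alike of the attenuator_good alone. Several things look just like the heatsink: the one meant starts farthest to the robot's left.

How it is judged (in metres and radians):
At the end, for the whole second after the job is handed in: Each loose part is in its own bin (its centre within the inner floor: at most 62 mm in front of, 60 mm behind and 45 mm to either side of the bin's middle), resting on the bin's floor within 5 mm of height, level within about 0.2 rad (the heat sink fins up), released and at rest (x of attenuator_good in the frame of bin_attenuators between -0.062 and 0.06 m and y of attenuator_good in the frame of bin_attenuators between -0.045 and 0.045 m and z of attenuator_good in the frame of bin_attenuators between 0.008 and 0.018 m and linear speed of each of attenuator_good, attenuator_failed, heatsink, core below 0.02 m/s and angular speed of each of attenuator_good, attenuator_failed, heatsink, core below 0.3 rad/s and angle between attenuator_good's own x axis and vertical between 1.37 and 1.77 rad and x of attenuator_failed in the frame of bin_reject between -0.062 and 0.06 m and y of attenuator_failed in the frame of bin_reject between -0.045 and 0.045 m and z of attenuator_failed in the frame of bin_reject between 0.008 and 0.018 m and angle between attenuator_failed's own x axis and vertical between 1.37 and 1.77 rad and x of heatsink in the frame of bin_heatsinks between -0.062 and 0.06 m and y of heatsink in the frame of bin_heatsinks between -0.045 and 0.045 m and z of heatsink in the frame of bin_heatsinks between -0.002 and 0.008 m and angle between heatsink's own z axis and vertical below 0.2 rad and x of core in the frame of bin_cores between -0.062 and 0.06 m and y of core in the frame of bin_cores between -0.045 and 0.045 m and z of core in the frame of bin_cores between 0.005 and 0.015 m and (angle between core's own z axis and vertical below 0.2 rad or angle between core's own z axis and vertical above 2.94 rad)); the robot touches nothing.
It fails at once if a part is dropped or flung: faster than 0.8 m/s while less than 60 mm above the bench (a fall of more than about 30 mm) ((height (world z) of attenuator_good below 0.06 m and linear speed of attenuator_good above 0.8 m/s) or (height (world z) of attenuator_failed below 0.06 m and linear speed of attenuator_failed above 0.8 m/s) or (height (world z) of heatsink below 0.06 m and linear speed of heatsink above 0.8 m/s) or (height (world z) of core below 0.06 m and linear speed of core above 0.8 m/s)).
It fails at once if the screwdriver or the cutters are moved by more than 20 mm (distance of any of screwdriver, cutters from where it was at the start of the episode above 0.02 m).
It also fails if it takes over 115 s, if anything falls off the work surface, if the arm or the gripper's body presses on something with over 40 N, if the wrist force passes 120 N, or if a joint passes its speed limit or range.

### The arm

A 6-joint arm with a two-finger parallel gripper is mounted at the origin on the work surface. World frame = base frame: x ahead of the robot, y to its left, z up, the work surface at z = 0. Lengths are in mm, angles in rad, forces in N, time in s.
With the tool pointing down it reaches from about 325 to 925 mm from the base axis. Payload 3.1 kg.
Tool frame: the origin (TCP) lies at the very end of the fingers, on their centre line; the grasp point (between the pads) lies 19 mm behind it (env.pinch_z is the distance from the TCP to the grasp point, in mm); z points along the fingers, y is the direction in which the jaws open and shut (so a half turn about z gives the same grasp; the last joint's range is limited). The gripper opens to 85 mm and grips with 20 to 120 N. Pads are 22 mm wide; open, the fingers measure 114 mm over their backs; the gripper's body (76 mm by 85 mm) begins 54 mm behind the grasp point. The pads swing forward as they close: fully open they stand 13 mm farther back than shut.
Start: joints at [1.207, 0.217, 1.613, -0, 1.311, -0.112], TCP at [155.698, 605.308, 231.3] pointing down, gripper open.
Joint ranges: [-2.75, 2.75], [-0.78, 2.1], [0.31, 2.55], [-1.13, 4.27], [0.13, 2.63], [-2.58, 2.58]. Speed limits (rad/s): [2.79, 2.79, 3.14, 3.14, 3.14, 3.14].

### API

Orientations are given as a unit quaternion [x, y, z, w].
In Python, from station import env gives the robot as it stands. Calls block until the motion is done:
- env.goto(position, orientation): joint-space move of the TCP to a pose.
- env.move_straight(position, velocity=150, orientation=None, contact_N=None): straight line of the TCP; orientation=None keeps the orientation; velocity is the mean speed in mm/s. With contact_N (N) it stops when the force on the tool has changed by that much, and returns True; else False.
- env.set_joints(angles): joint-space move.
- env.command_gripper(opening): opening from 0.0 (shut) to 1.0 (fully open); the grip force is fixed at half the most; returns when the fingers have stopped.
- env.sleep(seconds).
- env.ik(position, orientation): joint angles nearest the present ones, or None.
- env.grab_frame(name): name is "scene" or "top" or "wrist"; returns the picture (480x640x3 uint8, red, green, blue); there is no depth.
- env.camera_model(name): a dict with "intrinsics" (3x3 intrinsics, pixels), "xyz" and "rotation" of the camera in the world; the wrist camera has in their place "tool_from_camera" (4x4, takes a point from camera to tool coordinates, whose origin is the TCP and whose axes are the flange's). Camera axes: x right, y down, z forward; pixel columns grow to the right and rows downward; lengths in mm; the calibration is good to about 2 mm. A picture is of the moment at which its call begins: read the wrist's pose just before it. camera_model takes no time and is no camera call.
A pose or a line that the arm cannot do raises env.Unreachable and nothing moves.
- env.close_job(): hands the job in, once; it reports no verdict.
Trained networks look in the newest picture that a camera, given by its name, has taken for a name from the list of things; names that differ only in an ending like _2 or _b are one class to them, and where a whole thing is asked for, a point or a joint stands for the part that bears it (a point fixed in the world has none). Each returns a list of dicts, best first, with "confidence" (0 to 1); they miss things now and then, are a little off and sometimes report something else, mostly with a low value. They report only what shows in the picture. A call takes as long as a camera call. They do not tell look-alikes from the thing itself.
- env.find_in(query, camera): "bbox" ([left, top, right, bottom] in pixels, round what is visible of it).
- env.trace(query, camera): "mask" (480x640 bool, what is visible of it) and "bbox" ([left, top, right, bottom] in pixels, round what is visible of it).
Readings, each from a call of its own:
- env.current_time(): time.
- env.current_joint_positions(): joint angles.
- env.current_joint_velocities(): joint speeds.
- env.current_joint_efforts(): joint torques, N m.
- env.current_tool_pos(): TCP position.
- env.current_tool_rot(): TCP orientation.
- env.current_contact_force(): force on the tool from outside, world axes, zero at the start.
- env.current_torque(): the same for the moment, N m.
- env.current_grip_width(): opening from 0.0 (shut) to 1.0 (fully open).
Only numpy, scipy, OpenCV 4.12 (cv2) and the standard library are available. Lean on these libraries where they do the work, as an engineer would, in place of code of your own. Each camera call takes 0.05 s, during which the arm holds its last target.

## Working session

There is one attempt and no reset: what is moved stays moved. The work goes in short steps, each a Python script; the robot and the scene stay as the last script left them, time stands still between calls to the robot, and variables do not carry over. Pictures are saved under pics/ and viewed, and the job is handed in when it is done.

```bash
ls; mkdir -p pics; python3 - <<'E'
from station import env
import cv2
print(env.current_time())
for n in ["top","scene"]:
    im=env.grab_frame(n); cv2.imwrite(f"pics/{n}0.png",im[:,:,::-1])
    m=env.camera_model(n); print(n,m)
print(env.camera_model("wrist"), env.current_tool_rot(), env.pinch_z)
E
```

```text
pics
0.0
top {'intrinsics': array([[432.98564904,   0.        , 322.17900705],
       [  0.        , 432.98564904, 239.87036058],
       [  0.        ,   0.        ,   1.        ]]), 'xyz': array([428.80162381,  -2.46038998, 802.25024608]), 'rotation': array([-0.69833495,  0.7119615 , -0.03950792,  0.06227565])}
scene {'intrinsics': array([[592.67821063,   0.        , 313.39541945],
       [  0.        , 592.67821063, 235.91019533],
       [  0.        ,   0.        ,   1.        ]]), 'xyz': array([1345.92386494,  -21.54547084,  729.55446674]), 'rotation': array([ 0.63704305,  0.64109279, -0.29809707, -0.30710638])}
{'intrinsics': array([[334.09069134,   0.        , 319.67835125],
       [  0.        , 334.09069134, 231.9390221 ],
       [  0.        ,   0.        ,   1.        ]]), 'tool_from_camera': array([[ 1.14290169e-03, -9.49871255e-01, -3.12639237e-01,
         7.90642171e+01],
       [ 9.99999325e-01,  1.01963446e-03,  5.57765731e-04,
         7.32371052e-01],
       [-2.11027896e-04, -3.12639663e-01,  9.49871779e-01,
        -1.44018992e+02],
       [ 0.00000000e+00,  0.00000000e+00,  0.00000000e+00,
         1.00000000e+00]])} [ 1.25535781e-01  9.92088495e-01 -1.05907888e-03 -2.54794619e-04] 18.700000000000003
```

View pics/top0.png

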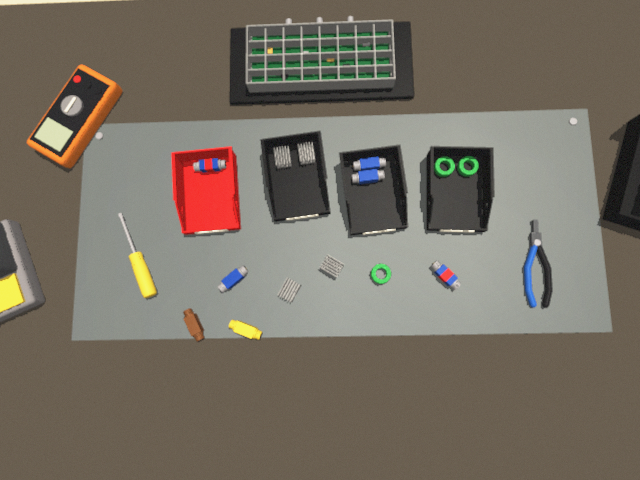

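View pics/scene0.png

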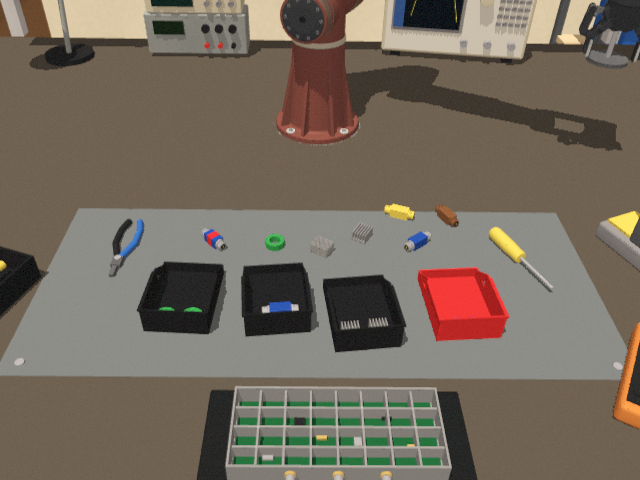

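```bash
cat > h.py <<'E'
from station import env
import numpy as np, cv2
from scipy.spatial.transform import Rotation as R
def cam(name):
    m=env.camera_model(name)
    K=np.array(m["intrinsics"])
    if name=="wrist":
        T=np.array(m["tool_from_camera"]); Rt=R.from_quat(env.current_tool_rot()).as_matrix()
        return K,Rt@T[:3,:3],Rt@T[:3,3]+np.array(env.current_tool_pos())
    r=m["rotation"]; r=np.array(r)
    return K,(R.from_quat(r).as_matrix() if r.size==4 else r),np.array(m["xyz"])
def unproj(px,z,C):
    K,Rm,t=C
    px=np.atleast_2d(np.asarray(px,float)); d=np.c_[px,np.ones(len(px))]@np.linalg.inv(K).T@Rm.T
    return t+d*((z-t[2])/d[:,2])[:,None]
def proj(P,C):
    K,Rm,t=C; p=(np.atleast_2d(P)-t)@Rm@K.T; return p[:,:2]/p[:,2:]
def rectmask(mask,z,C):
    c=max(cv2.findContours(mask.astype(np.uint8),cv2.RETR_EXTERNAL,cv2.CHAIN_APPROX_NONE)[0],key=cv2.contourArea)[:,0]
    W=unproj(c,z,C)[:,:2].astype(np.float32)
    (cx,cy),(w,h),a=cv2.minAreaRect(W)
    if w<h: w,h,a=h,w,a+90
    return (round(cx,1),round(cy,1)),(round(w,1),round(h,1)),round((a+90)%180-90,1)
def down(yaw): # tool z down, tool x axis at world angle yaw (rad)
    return R.from_matrix(np.array([[np.cos(yaw),np.sin(yaw),0],[np.sin(yaw),-np.cos(yaw),0],[0,0,-1]])).as_quat()
E
python3 - <<'E'
from h import *
env.grab_frame("top"); C=cam("top"); print(C[1].round(3))
for n,z in [("attenuator_good",12),("attenuator_failed",12),("heatsink",12),("core",8),("bin_attenuators",50),("bin_heatsinks",50),("bin_cores",50),("bin_reject",50),("screwdriver",10),("cutters",6)]:
    for r in env.trace(n,"top"):
        print(n,round(r["confidence"],2),[int(v) for v in r["bbox"]],rectmask(r["mask"],z,C))
E
```

```text
[[-0.017 -0.989  0.144]
 [-0.999  0.022  0.031]
 [-0.033 -0.143 -0.989]]
attenuator_good 0.79 [230, 322, 258, 340] ((384.7, 163.1), (60.6, 21.9), 68.1)
attenuator_good 0.78 [188, 308, 203, 340] ((394.5, 257.8), (60.4, 25.6), 28.0)
attenuator_good 0.59 [216, 264, 247, 290] ((476.6, 187.1), (59.9, 22.4), -53.8)
attenuator_failed 0.82 [431, 259, 459, 288] ((476.2, -200.1), (59.9, 24.6), 43.2)
heatsink 0.86 [314, 254, 345, 277] ((496.1, 5.6), (36.0, 28.0), 57.7)
core 0.77 [373, 263, 391, 283] ((480.9, -84.2), (36.1, 34.1), -65.2)
core 0.21 [220, 264, 248, 287] ((476.7, 188.4), (60.9, 23.3), -50.7)
bin_attenuators 0.63 [336, 145, 411, 230] ((627.9, -75.1), (157.7, 112.7), 6.5)
bin_attenuators 0.39 [279, 280, 298, 303] ((452.5, 79.5), (33.7, 26.5), -27.4)
bin_attenuators 0.37 [372, 264, 391, 284] ((478.2, -79.0), (32.8, 31.1), 88.9)
bin_heatsinks 0.81 [261, 128, 331, 221] ((656.6, 65.8), (159.6, 113.1), 7.0)
bin_cores 0.64 [427, 146, 498, 230] ((625.5, -225.5), (155.7, 117.9), -2.9)
bin_reject 0.85 [169, 145, 241, 236] ((635.6, 229.9), (157.3, 118.3), 2.5)
screwdriver 0.76 [119, 212, 159, 298] ((524.0, 373.3), (169.7, 29.4), 23.8)
cutters 0.8 [522, 220, 554, 305] ((495.8, -367.0), (158.4, 51.7), -1.0)
```

```bash
python3 - <<'E'
import cv2
im=cv2.imread("pics/top0.png")
a=im[250:345,175:355]; cv2.imwrite("pics/parts.png",cv2.resize(a,None,fx=4.4,fy=4.4,interpolation=cv2.INTER_CUBIC))
b=im[120:245,165:335]; cv2.imwrite("pics/binsL.png",cv2.resize(b,None,fx=4.7,fy=4.7,interpolation=cv2.INTER_CUBIC))
b=im[120:245,330:500]; cv2.imwrite("pics/binsR.png",cv2.resize(b,None,fx=4.7,fy=4.7,interpolation=cv2.INTER_CUBIC))
E
```

```text
(no output)
```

View pics/parts.png

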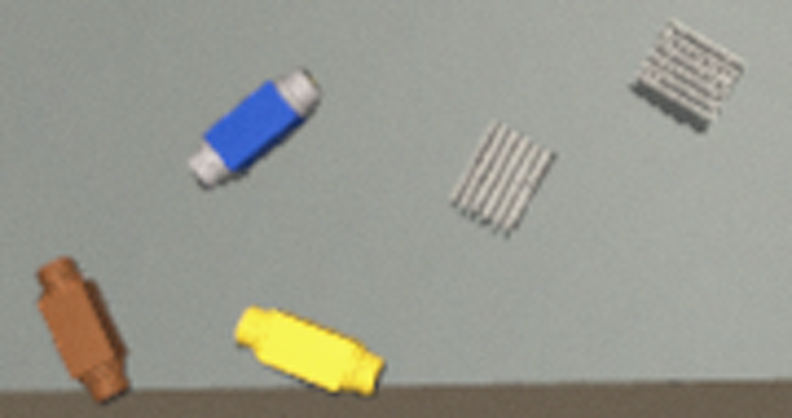

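View pics/binsL.png

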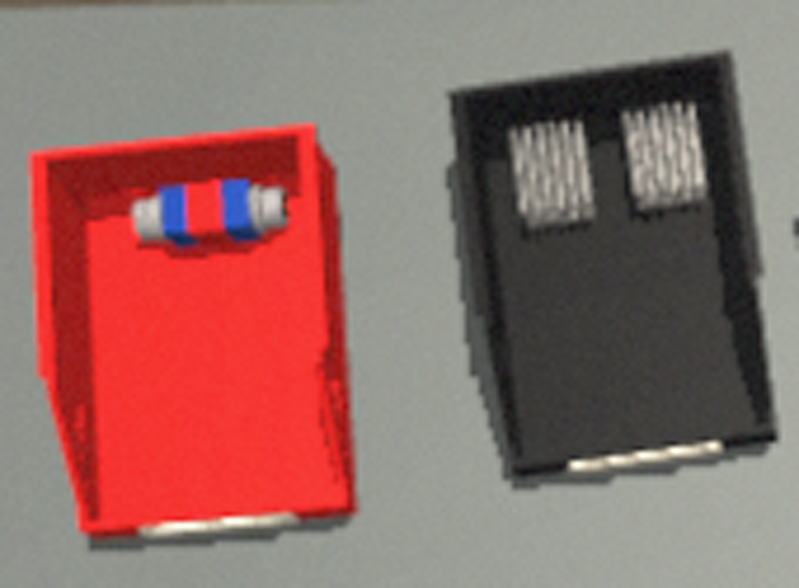

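View pics/binsR.png

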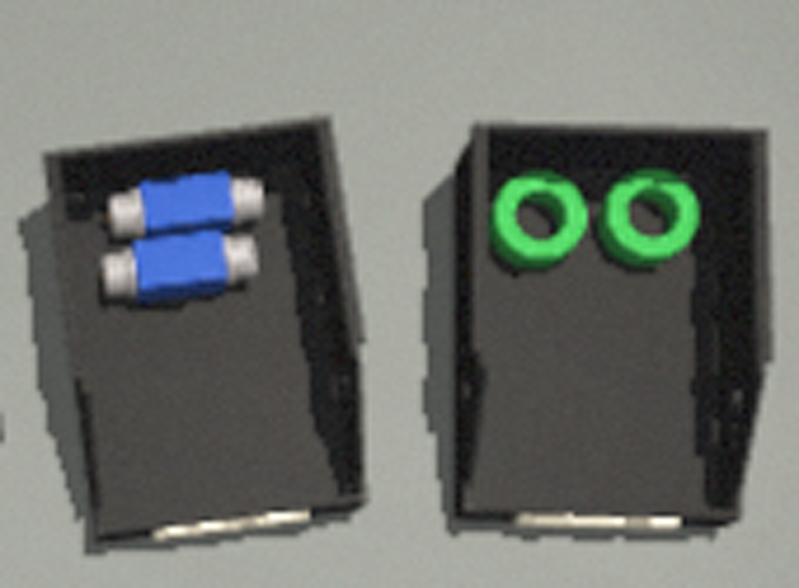

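The crop shows two loose grey heat sinks: left at top-pixel (289,290) and right at (332,266). The left one has the larger y, so it is the one meant. The plain blue attenuator is at (232,279). The brown (193,325) and yellow (245,330) ones are look-alikes, and the banded one is at (446,274). Next I fit the bin poses from their rim corners.

```bash
python3 - <<'E'
from h import *
from scipy.optimize import least_squares
import json
C=cam("top")
cor={"bin_reject":(165,[(32,152),(315,126),(83,532),(354,513)]),
"bin_heatsinks":(165,[(452,92),(729,53),(512,478),(775,438)]),
"bin_attenuators":(330,[(45,155),(328,120),(90,545),(363,505)]),
"bin_cores":(330,[(475,125),(768,130),(452,525),(738,525)])}
L=np.array([(73,53,50),(73,-53,50),(-73,53,22),(-73,-53,22)],float)
im=cv2.imread("pics/top0.png"); out={}
big=cv2.resize(im,None,fx=3,fy=3,interpolation=cv2.INTER_CUBIC)
def wp(p,L): 
    c,s=np.cos(p[2]),np.sin(p[2]); return np.c_[p[0]+c*L[:,0]-s*L[:,1],p[1]+s*L[:,0]+c*L[:,1],L[:,2]]
for n,(ox,c) in cor.items():
    px=np.array(c)/4.7+[ox,120]-0.4
    r=least_squares(lambda p:(proj(wp(p,L),C)-px).ravel(),[630,0,0])
    print(n,r.x.round(3),r.fun.round(1)); out[n]=r.x.tolist()
    F=np.array([(70,50,3),(70,-50,3),(-70,-50,3),(-70,50,3)],float)
    q=np.array([(73,53,50),(73,-53,50),(-73,-53,22),(-73,53,22)],float)
    for S,col in((F,(0,255,255)),(q,(255,0,255))):
        cv2.polylines(big,[((proj(wp(r.x,S),C)+.5)*3).astype(int)],True,col,1)
json.dump(out,open("bins.json","w"))
cv2.imwrite("pics/fit.png",big[370:740,500:1500][:, :800] if 0 else cv2.resize(big[370:740,500:1500],None,fx=.8,fy=.8,interpolation=cv2.INTER_AREA))
E
```

```text
bin_reject [6.37115e+02 2.32671e+02 7.60000e-02] [ 1.8  0.5 -1.   0.2 -0.   0.4 -0.8 -1.1]
bin_heatsinks [6.59117e+02 6.75490e+01 1.17000e-01] [ 0.7  0.5 -0.8  0.7 -0.5 -0.9  0.6 -0.3]
bin_attenuators [ 6.29041e+02 -7.32650e+01  9.50000e-02] [ 0.6  0.1 -1.2  0.5  0.4 -1.2  0.3  0.6]
bin_cores [ 6.27020e+02 -2.26517e+02 -6.30000e-02] [ 0.7  0.4 -1.9  1.3  1.4 -2.  -0.2  0.3]
```

View pics/fit.png

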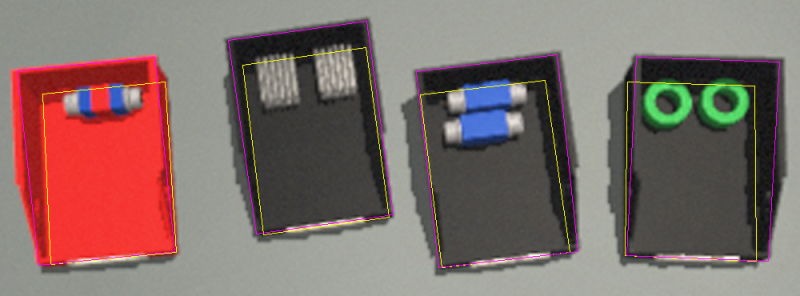

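```bash
cat >> h.py <<'E'
import json
BINS=json.load(open("bins.json"))
def choose(P,yaw):
    best=None
    for y in (yaw,yaw+np.pi):
        q=down(y); js=[env.ik([P[0],P[1],z],q) for z in (4,150)]
        if any(j is None for j in js): continue
        c=max(abs(j[5]) for j in js)
        if best is None or c<best[0]: best=(c,q,y)
    return best
def pick(xy,yaw,opn,z=3):
    c,q,y=choose(xy,yaw); print("pick j6",round(c,2),"yaw",round(y,2))
    env.command_gripper(opn)
    env.goto([xy[0],xy[1],130],q)
    hit=env.move_straight([xy[0],xy[1],z],velocity=100,contact_N=12)
    print("down hit",hit,np.round(env.current_tool_pos(),1))
    if hit: return False
    env.command_gripper(0); print("width",env.current_grip_width())
    env.move_straight([xy[0],xy[1],z+40],velocity=60)
    env.move_straight([xy[0],xy[1],140],velocity=150)
    print("width",env.current_grip_width(),"t",env.current_time(),"F",np.round(env.current_contact_force(),1))
    return True
def place(bn,lx,ly,opn,z=6,dyaw=0):
    b=BINS[bn]; c,s=np.cos(b[2]),np.sin(b[2]); X=b[0]+c*lx-s*ly; Y=b[1]+s*lx+c*ly
    cc,q,y=choose((X,Y),b[2]+dyaw); print("place",round(X,1),round(Y,1),"j6",round(cc,2))
    env.goto([X,Y,140],q)
    print("width",env.current_grip_width())
    env.move_straight([X,Y,z+20],velocity=120)
    hit=env.move_straight([X,Y,z],velocity=25,contact_N=8)
    print("hit",hit,np.round(env.current_tool_pos(),1))
    env.command_gripper(opn); env.sleep(0.2)
    env.move_straight([X,Y,60],velocity=60)
    env.move_straight([X,Y,150],velocity=200)
    print("t",env.current_time())
def snap(name,cam_,crop=None,f=1):
    im=env.grab_frame(cam_)[:,:,::-1]
    if crop: im=im[crop[1]:crop[3],crop[0]:crop[2]]
    cv2.imwrite(f"pics/{name}.png",cv2.resize(im,None,fx=f,fy=f,interpolation=cv2.INTER_CUBIC))
E
python3 - <<'E'
from h import *
if pick((452.5,79.5),np.radians(-27.4),0.65): snap("hs_held","wrist")
E
```

```text
pick j6 1.07 yaw 2.66
down hit False [453.3  79.5   3.7]
width 0.31203114431569756
width 0.3103971724587632 t 6.6417 F [-0.1  0.2 -0.2]
```

View pics/hs_held.png

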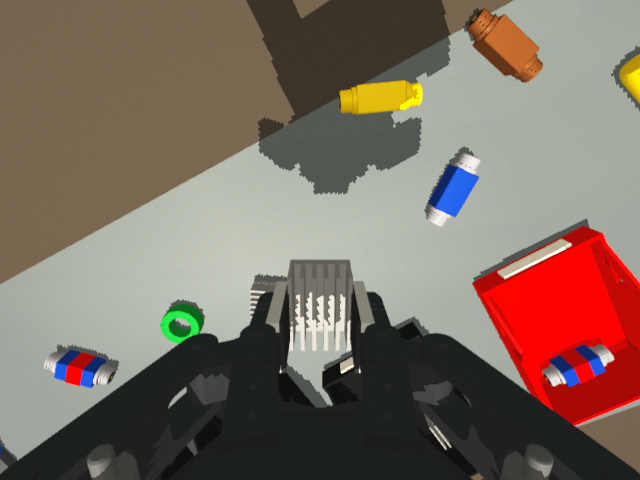

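The wrist picture shows the heat sink held squarely at (320,305), fins up, with the other heat sink still on the bench at (265,290). Placing it.

```bash
python3 - <<'E'
from h import *
place("bin_heatsinks",-22,0,0.55)
snap("hs_placed","wrist")
r=pick((476.9,187.4),np.radians(-53),0.55)
snap("ag_held","wrist")
snap("top1","top",(160,120,510,345),2.2)
E
```

```text
place 637.3 65.0 j6 1.45
width 0.31496056929137706
hit True [636.8  65.    6.9]
t 12.8583
pick j6 0.41 yaw 2.22
down hit False [477.7 187.6   3.8]
width 0.21923749538394913
width 0.21749281725758215 t 18.1417 F [-0.2  0.4 -1.3]
```

View pics/hs_placed.png

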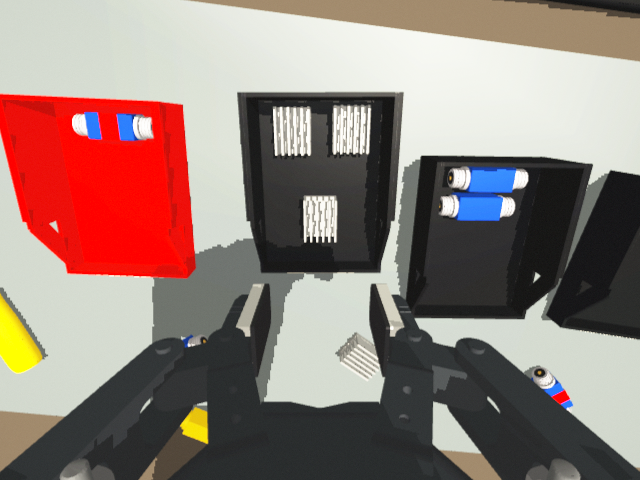

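View pics/ag_held.png

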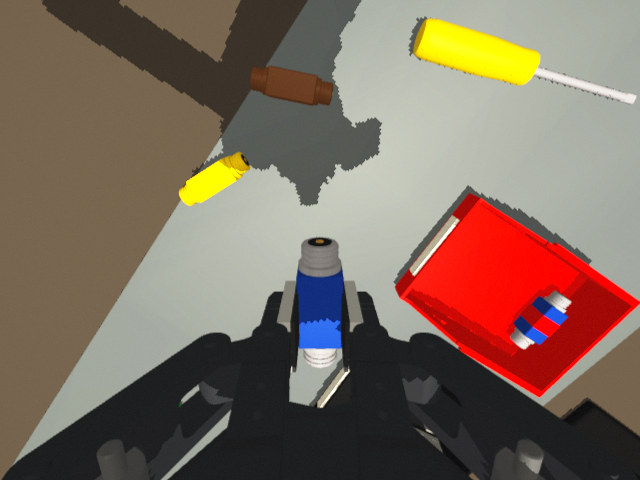

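View pics/top1.png

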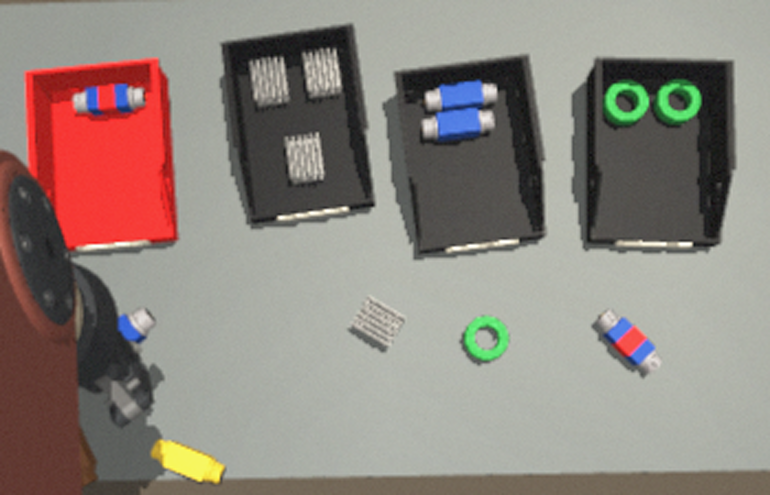

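Heat sink lies flat, fins up, in its bin (wrist (320,218); top crop (304,158)). The plain blue attenuator, without a band, is held squarely at (320,300). Continuing with its placing and the failed one's pick.

```bash
python3 - <<'E'
from h import *
place("bin_attenuators",-26,0,0.5)
snap("ag_placed","wrist")
r=pick((476.2,-200.1),np.radians(42.5),0.55)
snap("af_held","wrist")
snap("top2","top",(160,120,510,345),2.2)
E
```

```text
place 603.2 -75.7 j6 1.24
width 0.21263443299140958
hit True [602.7 -75.6   6.9]
t 23.7333
pick j6 0.3 yaw 0.74
down hit False [ 476.9 -200.5    3.8]
width 0.2170102044909517
width 0.2161596067013893 t 28.3 F [-0.1 -0.7 -0.1]
```

View pics/ag_placed.png

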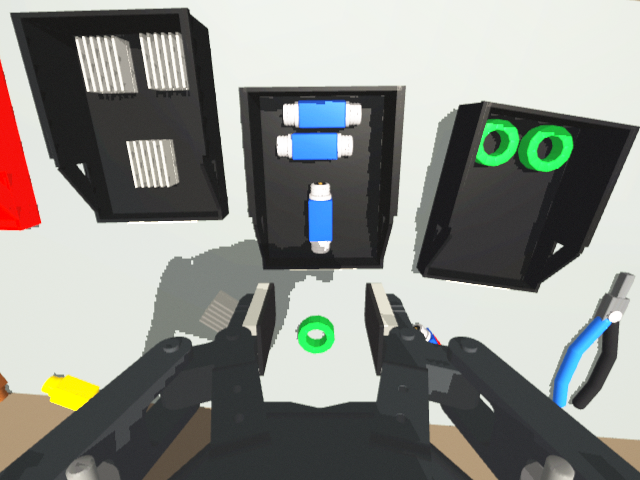

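View pics/af_held.png

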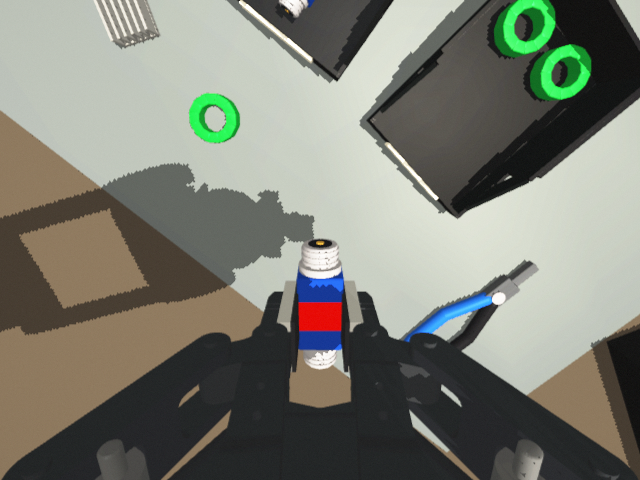

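View pics/top2.png

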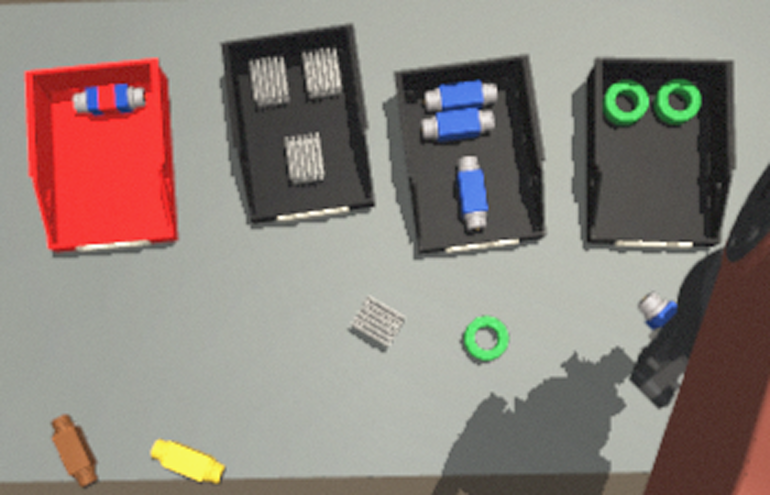

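The plain attenuator lies flat in its bin (wrist (320,218), top crop (472,193)), clear of the stock. The red-banded one is held squarely at (320,315). Placing it in the red bin, then picking the ring core at top crop (487,339).

```bash
python3 - <<'E'
from h import *
place("bin_reject",-26,0,0.5)
snap("af_placed","wrist")
env.grab_frame("top")
for r in env.trace("core","top"): print(round(r["confidence"],2),[int(v) for v in r["bbox"]],rectmask(r["mask"],8,cam("top")))
p=unproj([487/2.2+160-.4,339/2.2+120-.4],8,cam("top"))[0]; print(p)
r=pick(p[:2],0.0,0.75)
snap("core_held","wrist")
snap("top3","top",(160,120,510,345),2.2)
E
```

```text
place 611.2 230.7 j6 1.39
width 0.2180429579658742
hit True [610.7 230.6   6.9]
t 34.0917
0.51 [373, 263, 390, 283] ((481.8, -83.3), (34.7, 34.7), 88.9)
[479.60482309 -84.08279667   8.        ]
pick j6 1.25 yaw 0.0
down hit False [480.4 -84.3   3.7]
width 0.3933354851935592
width 0.39090279323120514 t 40.2667 F [-0.4 -0.4 -0.5]
```

View pics/af_placed.png

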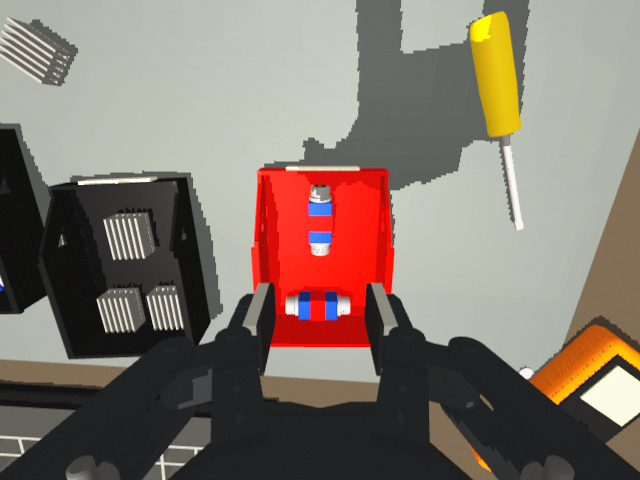

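View pics/core_held.png

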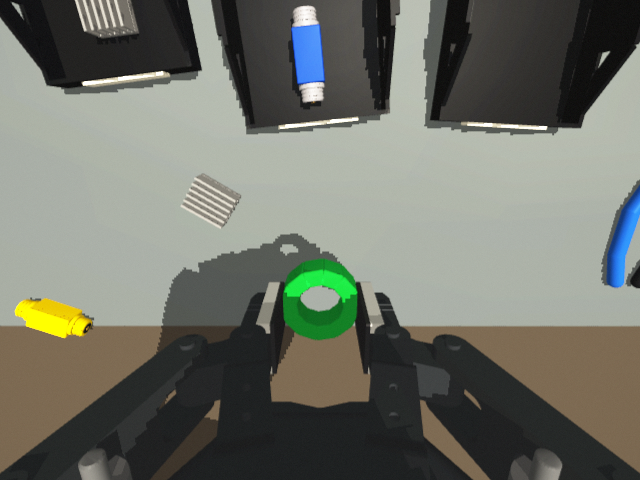

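View pics/top3.png

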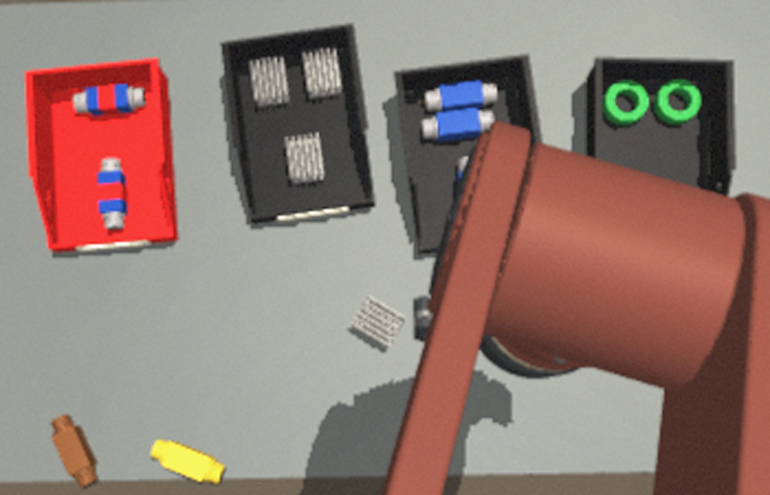

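The red-banded attenuator lies flat in the red bin (wrist (320,218), top crop (112,193)). The core is held between the pads at (320,300). Placing it.

```bash
python3 - <<'E'
from h import *
place("bin_cores",-22,0,0.6)
snap("core_placed","wrist")
j=env.current_joint_positions()
env.goto([350,450,250],down(choose((350,450),0.5)[2]))
snap("top4","top"); snap("scene4","scene",(20,190,620,380),1.33)
C=cam("top"); env.grab_frame("top")
for n,b,z in [("attenuator_good","bin_attenuators",13),("attenuator_failed","bin_reject",13),("heatsink","bin_heatsinks",13),("core","bin_cores",10),("screwdriver",0,10),("cutters",0,6)]:
    for r in env.trace(n,"top"):
        c,s,a=rectmask(r["mask"],z,C)
        l=""
        if b:
            x,y,t=BINS[b]; d=np.array(c)-[x,y]; l=np.round([np.cos(t)*d[0]+np.sin(t)*d[1],-np.sin(t)*d[0]+np.cos(t)*d[1]],1)
        print(n,round(r["confidence"],2),c,s,a,"in bin",l)
print(env.current_time(),env.current_grip_width())
E
```

```text
place 605.1 -225.1 j6 1.17
width 0.3916168634013128
hit True [ 604.5 -224.9    7.1]
t 45.125
attenuator_good 0.9 (384.4, 163.0) (60.5, 21.2) 68.1 in bin [-221.   258.5]
attenuator_good 0.75 (395.1, 257.4) (59.7, 24.8) 28.3 in bin [-201.4  351.4]
attenuator_failed 0.66 (610.6, 230.3) (62.6, 25.6) 6.6 in bin [-26.6  -0.4]
heatsink 0.71 (495.6, 5.1) (40.0, 30.2) 62.2 in bin [-169.7  -42.9]
heatsink 0.54 (635.6, 64.3) (38.8, 28.7) 7.2 in bin [-23.7  -0.5]
core 0.84 (605.8, -225.2) (38.2, 36.7) -3.3 in bin [-21.3  -0. ]
screwdriver 0.78 (524.3, 372.9) (167.8, 28.9) 24.2 in bin 
cutters 0.72 (495.7, -366.8) (158.8, 49.6) -2.1 in bin 
48.2 0.6018058121552615
```

View pics/core_placed.png

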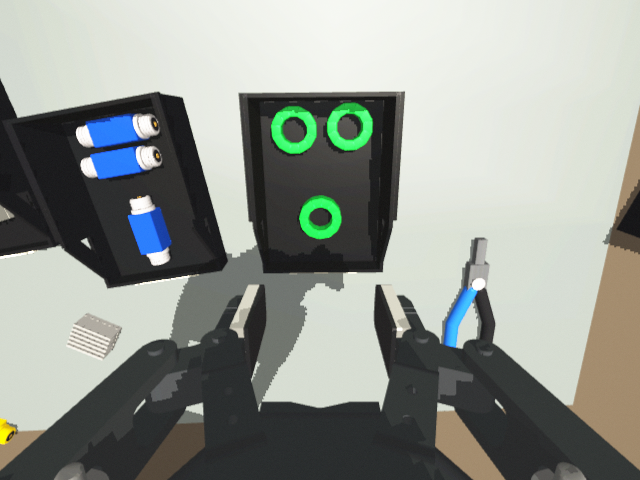

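View pics/top4.png

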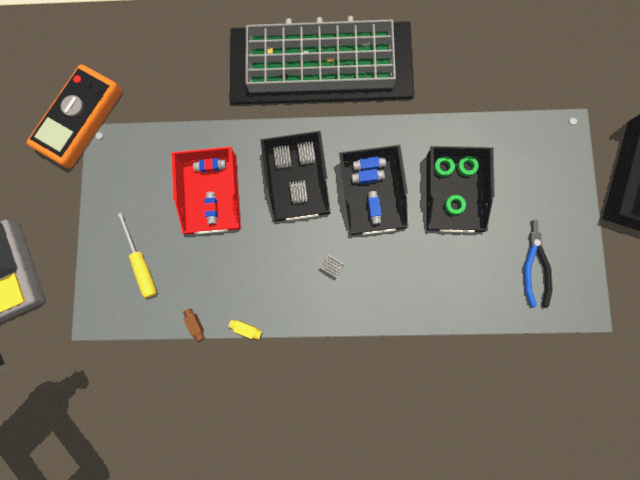

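View pics/scene4.png

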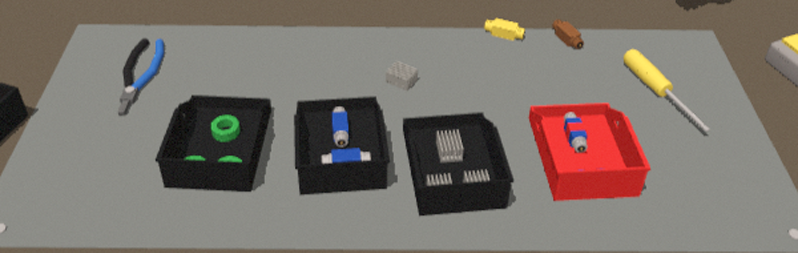

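All four parts lie flat in their bins: top pixels (210,208), (298,192), (375,208) and (456,205). The screwdriver and cutters have not moved, and the robot is clear. Handing in.

```bash
python3 -c "
from station import env
env.close_job(); print(env.current_time())"
```

```text
the job is handed in; nothing more can be done
the job is handed in; nothing more can be done
```

All four parts are put away and the job was handed in at about 48 s of the 115 s. The heat sink (the left one of the two loose ones), the plain blue attenuator and the ring core are in their own black bins. The red-banded attenuator is in the red reject bin.

**How each was placed:** I gripped each part once and lowered it until it touched the bin floor, at about 7 mm tool height. I then opened the gripper only partway to release it.

**Last checks:**
- **Position in bin:** the heat sink, failed attenuator and core measured about 21–27 mm in front of their bins' middles and within 1 mm sideways.
- **Lying flat:** the wrist, top and scene pictures show all four flat and clear of the fixed stock, with the heat sink's fins up.
- **Screwdriver and cutters:** both measured within about 1 mm of where they started.
- **Look-alikes:** the brown and yellow attenuators and the other heat sink were left alone. The heat sink and both attenuators still show at their starting places.

**What disagreed:** in the last check the network did not report the plain attenuator in its bin, only the brown and yellow look-alikes. Its placing therefore rests on the pictures (top pixel 375,208) and the recorded tool position when it was set down. The bin positions come from corners I picked by hand, good to about 4 mm, which is well inside the limits.

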